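Slide the tube rack into its corner stop

ROBOT

A 7-joint arm with a two-finger parallel gripper is mounted at the origin on a cart in front of the work surface, level with it; the furniture and walls round the work are solid. World frame = base frame: x ahead of the robot, y to its left, z up, the work surface at z = 0. Lengths are in mm, angles in rad, forces in N, time in s.
With the tool pointing down it reaches from about 350 to 900 mm from the base axis. Payload 8.1 kg.
Tool frame: the origin (TCP) lies midway between the tips of the shut fingers; the grasp point (between the pads) lies 19 mm behind it (manip.hold_point_z is the distance from the TCP to the grasp point, in mm); z points along the fingers, y is the direction in which the jaws open and shut (so a half turn about z gives the same grasp; the last joint's range is limited). The gripper opens to 85 mm and grips with 20 to 120 N. Pads are 22 mm wide; open, the fingers measure 114 mm over their backs; the gripper's body (76 mm by 85 mm) begins 54 mm behind the grasp point. The pads swing forward as they close: fully open they stand 13 mm farther back than shut.
Start: joints at [1.104, 0.434, 0.025, 1.573, -0.012, 1.134, -0.075], TCP at [222.37, -584.117, 231.323] pointing down, gripper open.
Joint ranges: [-2.62, 2.62], [-0.44, 2.09], [-1.27, 1.32], [0.08, 2.57], [-1.32, 4.46], [0.12, 2], [-2.74, 2.74]. Speed limits (rad/s): [2.22, 2.22, 3.01, 3.01, 3.14, 3.14, 3.14].

INTERFACE

Orientations are given as a unit quaternion [w, x, y, z].
In Python, from station import manip, imaging gives the robot as it stands.
- The arm moves only by the shell command python3 -m jog 'ROWS' [OPENING] [FORCE]. ROWS is JSON, a list of rows, each a list of 2 entries, a list of its own where there are three numbers: the shift along the tool's x, y, z in mm, then the turn about the tool's z in rad. In form: [[[x, y, z], spin], ...]. A call has 1 to 5 rows; each row is the pose to reach, as a shift and turn from the pose commanded when the call began, along the tool's axes at that moment; what a row does not reach only later rows make up. A row lasts 1/10 s, in which the tool goes at most 50 mm and 8.59 degrees, less where a joint would pass 70% of its speed; a pose out of reach is approached as far as the arm can. A call with a gripper value outside its range is refused whole. OPENING is the finger opening in mm, from 0 to 85.4, set as the call begins (- or left out, the last holds). The fingers move at their own pace and stop on an object; FORCE is the grip in N (left out, the last holds). Time passes only in rows, so rows that repeat a pose let the fingers close. It gives the time, the measured TCP pose, the force and the opening at its end, in the units of the state.
- manip.read_state(): the state, without advancing time (a new reading comes with each control period).
- imaging.grab_frame(name): name is "side" or "top"; returns a dict with "img" (480x640x3 uint8, red, green, blue), "mtx" (3x3 intrinsics, pixels), "pose" (4x4, takes a point from camera to world coordinates). Camera axes: x right, y down, z forward; pixel columns grow to the right and rows downward; lengths in mm; the calibration is good to about 2 mm. A picture is of the moment at which its call begins. There is no depth.
- manip.close_job(): hands the job in, once; it reports no verdict.
Trained networks look in a picture, given as the dict that the camera call returned (one of the last four; its "shot" number tells which), for a name from the list of things; names that differ only in an ending like _2 or _b are one class to them, and where a whole thing is asked for, a point or a joint stands for the part that bears it (a point fixed in the world has none). Each returns a list of dicts, best first, with "p" (0 to 1); they miss things now and then, are a little off and sometimes report something else, mostly with a low value. They report only what shows in the picture. A call takes as long as a camera call. They do not tell look-alikes from the thing itself.
- imaging.search_frame(picture, query): "location" ([x, y, z] in mm, in world coordinates, good to about 4 mm: the middle of the surface that is visible of it).
- imaging.pinpoint(picture, query): "location" ([x, y, z] in mm, in world coordinates, good to about 4 mm: a listed point, or the origin of a listed thing).
The state is a dict: "clock": time; "joint_positions": joint angles; "qvel": joint speeds; "joint_torque": joint torques, N m; "eef_pos": TCP position; "tool_rot": TCP orientation; "wrist_force": force on the tool from outside, world axes, zero at the start; "ft_torque": the same for the moment, N m; "grip_width": opening from 0.0 (shut) to 1.0 (fully open).
Only numpy, scipy, OpenCV 4.12 (cv2) and the standard library are available. Lean on these libraries where they do the work, as an engineer would, in place of code of your own. Each camera call takes 0.05 s, during which the arm holds its last target. There are 200 camera calls.

TASK

Nudge the white screw cap out of the aluminium corner stop and leave it lying flat on the worktop, clear of the rack's place. Then push the tube rack along the worktop into the corner until its far long side is flush against the long far fence and its left end is flush against the short left fence. Push them along the surface without lifting or tipping either, and leave the other things where they are.

Things in the scene. Friction and masses are not known exactly. Their poses are not given: they have to be found in the camera images.
- corner_stop: fixed L-shaped aluminium stop, fences 20 mm high, 14 mm thick. Origin on the worktop at the inner corner. Long far fence: 360 mm from the corner along -y (to the robot's right), inner face at x = 0 looking along -x (roughly to the robot). Short left fence: 150 mm along -x, inner face at y = 0 looking along -y. Yaw within 0.15 rad.
- rack: white tube rack, 181 (its x) x 136 (its y) x 34 mm high, loose, 0.15 kg, slides with 1 to 2 N. Origin: centre of underside. 4 tubes fixed in its x > 0, y < 0 quarter, tops 81 mm up. Starts right of and nearer than the corner, its x along the stop's y within 0.25 rad (so +y side faces the robot, -x end is right). Seated: centre at x -68, y -90.5 mm in the stop's frame.
- cap: round white screw cap, 50 mm across, 18 mm high, about 12 g, lying flat and loose in the corner where the rack belongs. Origin: centre of its underside. At least 55 mm of free worktop lies between it and the far fence; the way from there towards the robot is free.
- amber: bystander: amber bottle with black cap, 33 mm wide, 92 mm high; stands or lies loose on the worktop (origin: centre of its underside); not to be disturbed
- vial_a: bystander: white vial, 36 mm wide, 90 mm high; stands or lies loose on the worktop (origin: centre of its underside); not to be disturbed
- vial_b: bystander: second white vial, 36 mm wide, 90 mm high; stands or lies loose on the worktop (origin: centre of its underside); not to be disturbed
- tape: bystander: roll of paper tape lying flat, 53 mm wide, 13 mm high; stands or lies loose on the worktop (origin: centre of its underside); not to be disturbed
- adapter: bystander: white funnel-shaped adapter, 45 mm wide and high; stands or lies loose on the worktop (origin: centre of its underside); not to be disturbed
- bluecap: bystander: sample tube with a blue cap, 33 mm wide, 104 mm high; stands or lies loose on the worktop (origin: centre of its underside); not to be disturbed
- pipette: bystander: thin white plastic pipette lying flat, 150 mm long along its y, 12 mm thick; stands or lies loose on the worktop (origin: centre of its underside); not to be disturbed
Mind the look-alikes: they are no part of the job. Leave any orange or red look-alike of the cap alone.

How it is judged (in metres and radians):
On the way, in this order (a step that is already met when the one before it is completed fails the run):
1. the screw cap is out of the rack's place in the corner ((x of cap in the frame of corner_stop below -0.163 m or y of cap in the frame of corner_stop below -0.208 m or y of cap in the frame of corner_stop above 0.035 m)), for 0.2 s.
2. the rack is flush against both fences (x of rack in the frame of corner_stop between -0.072 and -0.064 m and y of rack in the frame of corner_stop between -0.0945 and -0.0865 m and angle between the x axis of rack and the y axis of corner_stop, either way round below 0.03 rad), for 0.2 s.
At the end, for the whole second after the job is handed in: Rack flat, within 4 mm of both fences and parallel to them within 0.03 rad; cap flat on the worktop outside the rack's place (centre over 163 mm in front of the far fence, over 208 mm right of the left fence, or left of the stop); both at rest (all of step 2 and (x of cap in the frame of corner_stop below -0.163 m or y of cap in the frame of corner_stop below -0.208 m or y of cap in the frame of corner_stop above 0.035 m) and height (world z) of cap between -0.006 and 0.006 m and angle between cap's own z axis and vertical below 0.1 rad and height (world z) of rack below 0.005 m and angle between rack's own z axis and vertical below 0.05 rad and linear speed of each of rack, cap below 0.01 m/s); the robot touches nothing.
It fails at once if the rack is lifted (more than 12 mm) or tipped (more than 0.15 rad) (height (world z) of rack above 0.012 m or angle between rack's own z axis and vertical above 0.15 rad).
It fails at once if the screw cap is lifted (more than 12 mm), tipped over or pushed off the worktop (height (world z) of cap above 0.012 m or height (world z) of cap below -0.02 m or angle between cap's own z axis and vertical above 0.6 rad).
It fails at once if a bystander is moved by more than 15 mm or tipped (distance of any of amber, vial_a, vial_b, tape, adapter, bluecap, pipette from where it was at the start of the episode above 0.015 m or angle between any of amber, vial_a, vial_b, tape, adapter, bluecap, pipette's own z axis and vertical above 0.3 rad).
It also fails if it takes over 72 s, if anything falls off the work surface, if the arm or the gripper's body presses on something with over 40 N, if the wrist force passes 120 N, or if a joint passes its speed limit or range.

## Working session

There is one attempt and no reset: what is moved stays moved. The work goes in short steps, Python scripts to look and compute and a shell command to move; the robot and the scene stay as the last step left them, time stands still between calls to the robot, and variables do not carry over. Pictures are saved under pics/ and viewed, about 8 in all and at most 12, crops included, and the job is handed in when it is done.

```bash
ls; mkdir -p pics; python3 - <<'E'
from station import manip, imaging
import cv2
s=manip.read_state();print(s['clock'],s['eef_pos'],s['tool_rot'],s['grip_width'],manip.hold_point_z)
for n in('top','side'):
    f=imaging.grab_frame(n);cv2.imwrite(f'pics/{n}0.png',f['img'][:,:,::-1])
    print(n,f['mtx'].tolist(),f['pose'].round(3).tolist())
    for q in('corner_stop','rack','cap','amber','vial_a','tape','adapter','bluecap','pipette'):
        print(q,[(r['location'],round(r['p'],2)) for r in imaging.pinpoint(f,q)[:3]])
E
```

```text
pics
0.0 [ 222.17146483 -583.65798514  230.53210175] [-7.35629830e-04  9.83507582e-01  1.80865285e-01 -2.09879466e-04] 0.9996329895405237 18.700000000000003
top [[622.3124806284281, 0.0, 317.17404241463726], [0.0, 622.3124806284281, 245.7649459345165], [0.0, 0.0, 1.0]] [[-0.006, -0.987, 0.158, 363.042], [-1.0, 0.005, -0.005, -41.612], [0.004, -0.158, -0.987, 1496.594], [0.0, 0.0, 0.0, 1.0]]
corner_stop [([670.4, 80.0, 1.3], 0.55)]
rack [([556.9, -193.3, 2.7], 0.9)]
cap [([590.3, -7.9, 0.6], 0.89), ([421.0, -103.0, -0.8], 0.83), ([634.4, 157.1, 1.6], 0.79)]
amber []
vial_a [([405.1, 251.7, 3.0], 0.72), ([400.2, 349.5, -0.7], 0.51)]
tape [([783.7, 31.4, 2.1], 0.64)]
adapter [([785.5, 117.1, 3.5], 0.63)]
bluecap [([536.8, -438.4, -0.2], 0.71), ([406.6, 250.5, 0.8], 0.6)]
pipette [([411.8, -413.6, -2.0], 0.62)]
side [[467.45154157439396, 0.0, 323.40038898050466], [0.0, 467.45154157439396, 244.8424788371246], [0.0, 0.0, 1.0]] [[-0.294, -0.659, 0.692, -366.502], [-0.956, 0.21, -0.207, 244.392], [-0.009, -0.722, -0.692, 991.038], [0.0, 0.0, 0.0, 1.0]]
corner_stop [([670.1, 79.1, 1.4], 0.73)]
rack [([560.0, -194.9, -0.5], 0.96)]
cap [([547.6, 151.8, -1.4], 0.71), ([594.6, -14.7, 1.9], 0.59), ([633.0, 156.2, 0.7], 0.55)]
amber [([464.8, 308.8, 2.1], 0.82)]
vial_a [([406.5, 249.1, -1.9], 0.69), ([402.5, 351.1, -3.7], 0.63)]
tape [([788.6, 31.1, 1.3], 0.43)]
adapter [([784.0, 115.8, 1.8], 0.63)]
bluecap [([539.4, -437.2, 0.8], 0.72)]
pipette []
```

View pics/top0.png

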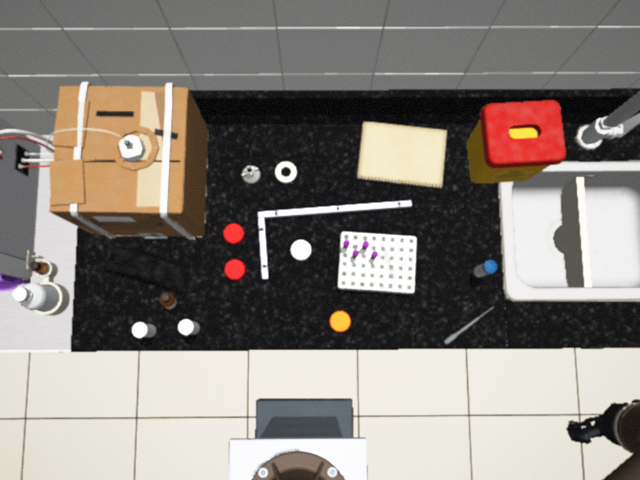

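View pics/side0.png

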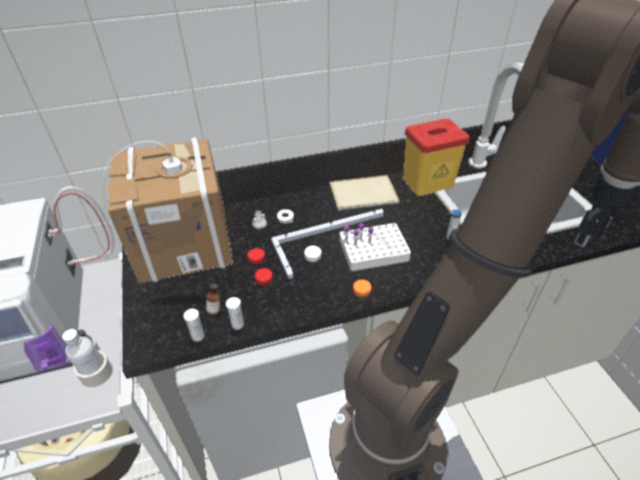

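The top view shows the stop's corner at about (262,212), its long fence running to (411,203) and its short one to (265,277). The rack is at (377,263). These could be taken for the cap:
- white disc at (301,250), inside the corner
- red caps at (234,233) and (234,269)
- orange cap at (340,321)
- tape ring at (286,172)

I choose the white disc at (301,250).

```bash
cat > h.py <<'E'
import numpy as np, cv2
from station import manip, imaging
def ray(f,uv,z):
    uv=np.atleast_2d(np.float64(uv)); K=f['mtx'];P=f['pose']
    d=np.c_[(uv[:,0]-K[0,2])/K[0,0],(uv[:,1]-K[1,2])/K[1,1],np.ones(len(uv))]@P[:3,:3].T
    return (P[:3,3]+d*((z-P[2,3])/d[:,2])[:,None])[:,:2]
def proj(f,p):
    q=(np.atleast_2d(p)-f['pose'][:3,3])@f['pose'][:3,:3]; q=q@f['mtx'].T; return q[:,:2]/q[:,2:]
def warp(f,z,x0=480,x1=720,y0=-330,y1=150,s=1.6):
    # metric view of plane z: right = -y, up = +x
    w=[[x1,y1,z],[x1,y0,z],[x0,y0,z],[x0,y1,z]]
    W,H=int((y1-y0)*s),int((x1-x0)*s)
    M=cv2.getPerspectiveTransform(np.float32(proj(f,w)),np.float32([[0,0],[W,0],[W,H],[0,H]]))
    return cv2.warpPerspective(f['img'],M,(W,H),flags=cv2.INTER_CUBIC)
E
python3 - <<'E'
from h import *
f=imaging.grab_frame('top')
g=f['img'][190:340,220:430]; m=(f['img'].min(2)>130).astype('uint8')
m=cv2.morphologyEx(m,cv2.MORPH_CLOSE,np.ones((5,5)))
n,l,st,c=cv2.connectedComponentsWithStats(m)
for i in range(1,n):
    x,y,w,h,a=st[i]
    if 225<x<430 and 190<y<340 and a>60:
        pts=np.argwhere(l==i)[:,::-1].astype('float32')
        print(st[i],c[i].round(1)); 
        for z in (18,20,34):
            P=ray(f,pts,z).astype('float32'); r=cv2.minAreaRect(P); print(z,np.round(r[0],1),np.round(r[1],1),round(r[2],2), P.mean(0).round(1))
cv2.imwrite('pics/crop.png',cv2.resize(g,None,fx=3.8,fy=3.8,interpolation=cv2.INTER_CUBIC)[:,:,::-1])
E
```

```text
[ 258  200  154   79 1512] [314.1 219.6]
18 [617.3 -97. ] [165.4 375.6] 4.2 [663.7 -42.9]
20 [617. -97.] [165.2 375.1] 4.2 [663.3 -42.9]
34 [614.6 -96.4] [163.6 371.5] 4.2 [660.5 -42.9]
[ 338  231   79   63 4434] [377.1 261.8]
18 [ 559.9 -192.6] [184.6 140.3] 85.81 [ 559.7 -192.8]
20 [ 559.7 -192.4] [184.3 140.1] 85.81 [ 559.5 -192.6]
34 [ 557.8 -191. ] [182.6 138.8] 85.81 [ 557.6 -191.2]
[290 239  22  21 351] [300.6 249.3]
18 [591.   -9.9] [48.  49.5] 45.01 [590.8  -9.5]
20 [590.7  -9.9] [47.9 49.4] 45.01 [590.5  -9.5]
34 [588.6 -10.2] [47.5 49. ] 45.01 [588.4  -9.8]
```

View pics/crop.png

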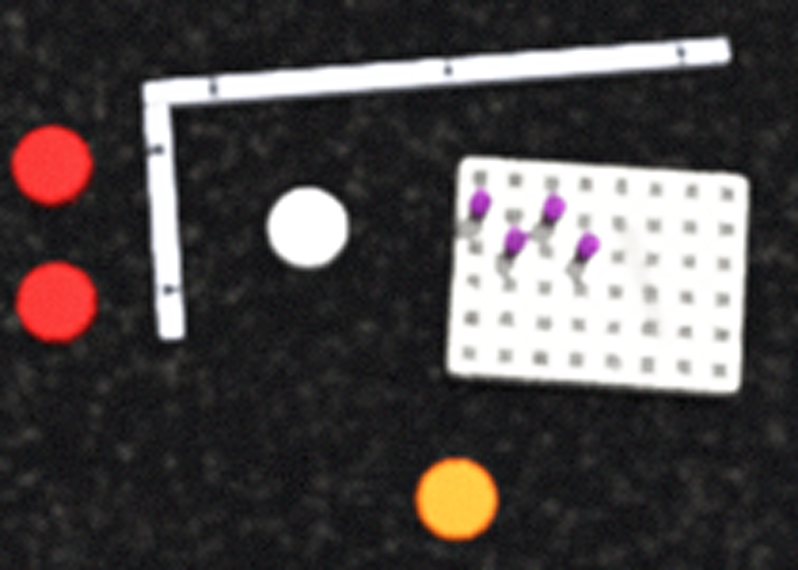

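The crop confirms it: the white cap is at (308,227) in the crop and sits alone inside the corner, with the red and orange ones outside. The sizes agree with those given: L 164×374, rack 182×138, cap 49.

Next I'll write a pose-to-shift helper and start the approach.

```bash
cat >> h.py <<'E'
TH=0.0733; O=np.array([672.1,80.5]); R=np.array([[np.cos(TH),-np.sin(TH)],[np.sin(TH),np.cos(TH)]])
def tostop(p): return (np.asarray(p)-O)@R
def shift(xs,ys,z,yaw):
    """rows entry that takes the TCP to stop-frame xs,ys, height z, tool x at stop-frame yaw"""
    s=manip.read_state(); w,a,b,c=s['tool_rot']; cur=2*np.arctan2(b,a)
    d=O+R@[xs,ys]-s['eef_pos'][:2]; u=np.array([np.cos(cur),np.sin(cur)]); v=np.array([u[1],-u[0]])
    sp=(cur-TH-yaw+np.pi)%(2*np.pi)-np.pi
    print('clock',s['clock'],'at',tostop(s['eef_pos'][:2]).round(1),s['eef_pos'][2].round(1),'shift',np.round([d@u,d@v,s['eef_pos'][2]-z],1),'spin',round(sp,3),'F',s['wrist_force'].round(1))
E
python3 -c "
from h import *
shift(-34,-84,180,0)"; python3 -m jog '[[[600,-390,50],0.29],[[600,-390,50],0.29],[[600,-390,50],0.29],[[600,-390,50],0.29],[[600,-390,50],0.29]]' 26 30;  python3 -c "
from h import *
shift(-34,-84,180,0)"
```

```text
clock 1.05 at [-497.2 -629.9] 231.4 shift [ 600.1 -390.4   51.4] spin 0.29 F [-0.4  0.7  0.2]
clock: 1.55
eef_pos: [370.4, -381.0, 214.0]
tool_rot: [0.0, 0.999, 0.037, 0.0]
wrist_force: [1.6, -0.9, -0.3]
grip_width: 0.304
clock 1.55 at [-334.7 -438.2] 214.0 shift [ 300.8 -354.1   34. ] spin 0.0 F [ 1.6 -0.9 -0.3]
```

```bash
python3 -m jog '[[[300,-354,34],0],[[300,-354,34],0],[[300,-354,34],0],[[300,-354,34],0],[[300,-354,34],0]]' >/dev/null;  python3 -c "
from h import *
shift(-34,-84,180,0)"
```

```text
clock 2.05 at [-173.5 -247.9] 195.8 shift [ 139.5 -163.9   15.8] spin 0.0 F [-0.1 -1.2 -0. ]
```

```bash
python3 -m jog '[[[139,-164,16],0],[[139,-164,16],0],[[139,-164,16],0],[[139,-164,16],0],[[139,-164,16],0]]' >/dev/null;  python3 -c "
from h import *
shift(-34,-84,60,0)"; python3 -m jog '[[[0,0,120],0],[[0,0,120],0],[[0,0,120],0],[[0,0,120],0],[[0,0,120],0]]' >/dev/null;  python3 -c "
from h import *
shift(-32,-84,6,0)
f=imaging.grab_frame('top');cv2.imwrite('pics/t1.png',cv2.resize(f['img'][170:300,230:430],None,fx=3.5,fy=3.5)[:,:,::-1])"
```

```text
clock 2.55 at [-33.2 -78.7] 179.0 shift [ -0.8   5.3 119. ] spin 0.007 F [ 0.   0.4 -0.9]
clock 3.05 at [-35.3 -85.8] 60.3 shift [ 3.3 -1.8 54.3] spin 0.0 F [0.4 0.3 0.7]
```

View pics/t1.png

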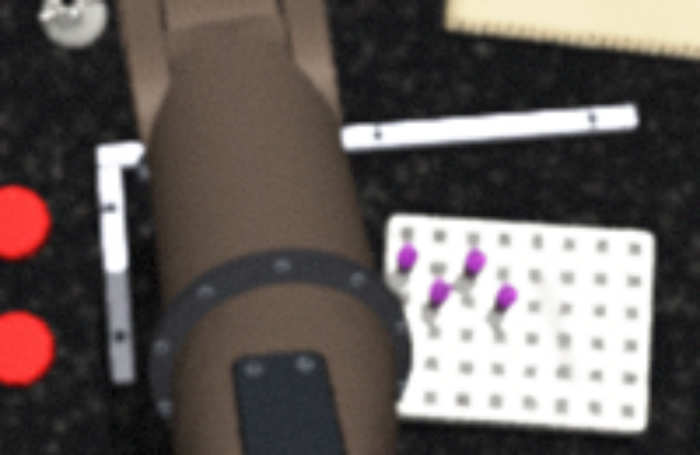

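The arm hides the cap in the top view; only the fences at (240,140) and the rack at (520,320) show. I'll descend and check in the side view.

```bash
python3 -m jog '[[[3,-2,20],0],[[3,-2,40],0],[[3,-2,55],0],[[3,-2,55],0],[[3,-2,55],0]]';  python3 -c "
from h import *
shift(-225,-84,6,0)
f=imaging.grab_frame('side');cv2.imwrite('pics/s1.png',cv2.resize(f['img'][200:310,250:430],None,fx=4,fy=4,interpolation=cv2.INTER_CUBIC)[:,:,::-1])"
```

```text
clock: 3.6
eef_pos: [646.2, -5.2, 5.6]
tool_rot: [0.0, 0.999, 0.037, 0.001]
wrist_force: [-0.5, 0.4, 1.0]
grip_width: 0.307
clock 3.6 at [-32.1 -83.6] 5.6 shift [-192.9    0.3   -0.4] spin 0.0 F [-0.5  0.4  1. ]
```

View pics/s1.png

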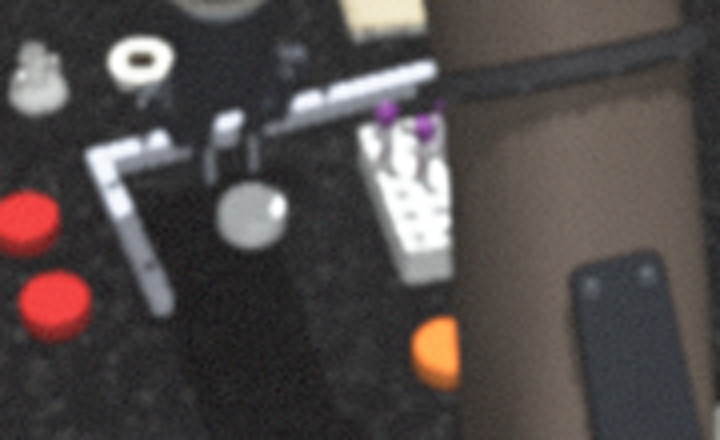

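The fingers at (210,160) and (252,155) stand behind the cap at (250,215), roughly centred. I'll push it gently toward the robot, a hair to the right.

```bash
python3 -m jog '[[[-8,2,0],0],[[-18,3,0],0],[[-28,3,0],0],[[-38,3,0],0],[[-48,3,0],0]]'|grep force; python3 -m jog '[[[-12,0,0],0],[[-24,0,0],0],[[-36,0,0],0],[[-48,0,0],0],[[-60,0,0],0]]'|grep force; python3 -m jog '[[[-12,0,0],0],[[-24,0,0],0],[[-36,0,0],0],[[-46,0,0],0],[[-54,0,0],0]]';  python3 -c "
from h import *
shift(-194,-86,6,0)
f=imaging.grab_frame('side');cv2.imwrite('pics/s2.png',cv2.resize(f['img'][200:340,250:430],None,fx=4,fy=4,interpolation=cv2.INTER_CUBIC)[:,:,::-1])
print([(tostop(r['location'][:2]).round(),r['p']) for r in imaging.pinpoint(f,'cap')])"
```

```text
wrist_force: [0.6, -0.4, 1.2]
wrist_force: [1.1, -0.0, 0.6]
clock: 5.15
eef_pos: [483.2, -20.1, 4.6]
tool_rot: [0.0, 0.999, 0.037, -0.0]
wrist_force: [0.5, -0.3, -0.6]
grip_width: 0.303
clock 5.15 at [-195.7  -86.5] 4.6 shift [ 1.7 -0.5 -1.4] spin 0.0 F [ 0.5 -0.3 -0.6]
[(array([-117.,   78.]), 0.67), (array([-35.,  81.]), 0.57), (array([-224.,  -87.]), 0.55), (array([-264., -159.]), 0.54)]
```

View pics/s2.png

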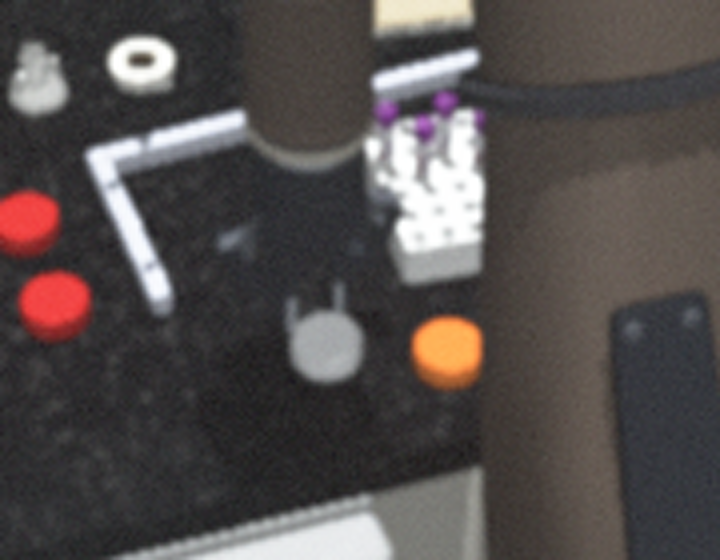

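The cap is now at about stop (-224,-87), well past -163, and lying flat at (326,345). I'll back off, lift and go to the rack's near side.

```bash
python3 -m jog '[[[10,0,0],0],[[18,0,0],0],[[18,0,-50],0],[[18,0,-100],0],[[18,0,-145],0]]' |tail -1;  python3 -c "
from h import *
shift(-235,-255,150,0)"
```

```text
grip_width: 0.304
clock 5.75 at [-175.4  -86.3] 151.8 shift [-59.7 168.7   1.8] spin 0.001 F [ 1.4  0.7 -0. ]
```

```bash
python3 -m jog '[[[-60,169,0],0],[[-60,169,0],0],[[-60,169,0],0],[[-60,169,0],0],[[-60,169,0],0]]' 70 |tail -1;  python3 -c "
from h import *
shift(-235,-255,2,0)"; python3 -m jog '[[[0,0,45],0],[[0,0,90],0],[[0,0,125],0],[[0,0,145],0],[[0,0,145],0]]';python3 -c "
from h import *
shift(-144,-255,2,0)
f=imaging.grab_frame('side');cv2.imwrite('pics/s3.png',cv2.resize(f['img'][200:350,300:500],None,fx=3.8,fy=3.8,interpolation=cv2.INTER_CUBIC)[:,:,::-1])
f=imaging.grab_frame('top');print([(tostop(r['location'][:2]).round(),r['p']) for r in imaging.pinpoint(f,'rack')+imaging.pinpoint(f,'cap')])"
```

```text
grip_width: 0.819
clock 6.25 at [-237.6 -260.8] 149.9 shift [  2.5  -5.9 147.9] spin -0.007 F [ 0.6  0.4 -0. ]
clock: 6.75
eef_pos: [454.3, -190.4, 2.2]
tool_rot: [-0.001, 0.999, 0.037, -0.002]
wrist_force: [-0.8, 0.4, -0.2]
grip_width: 0.821
clock 6.75 at [-237.1 -254.2] 2.2 shift [93.1  0.9  0.2] spin 0.002 F [-0.8  0.4 -0.2]
[(array([-132., -264.]), 0.58), (array([-296., -468.]), 0.56), (array([-34.,  75.]), 0.88), (array([-265., -162.]), 0.71), (array([-118.,   76.]), 0.67), (array([-229.,  -86.]), 0.56)]
```

View pics/s3.png

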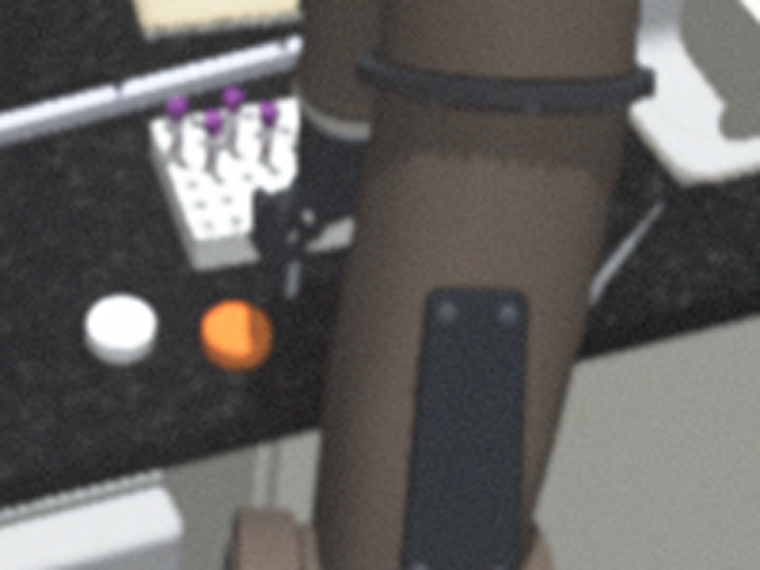

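White cap at (120,328), orange at (236,335) and the left finger at (290,280) just short of the rack's near side. Now I'll push toward the far fence.

```bash
python3 -m jog '[[[10,0,0],0],[[20,0,0],0],[[30,0,0],0],[[40,0,0],0],[[50,0,0],0]]'|grep force; python3 -m jog '[[[8,0,0],0],[[16,0,0],0],[[22,0,0],0],[[26,0,0],0],[[30,0,0],0]]'|grep force;python3 -m jog '[[[2,0,0],0],[[4,0,0],0],[[5,0,0],0],[[6,0,0],0],[[6,0,0],0]]'; python3 -c "
from h import *
shift(-147,-255,2,0)
f=imaging.grab_frame('top');cv2.imwrite('pics/t2.png',cv2.resize(f['img'][170:350,220:440],None,fx=3.6,fy=3.3,interpolation=cv2.INTER_CUBIC)[:,:,::-1])
print([(tostop(r['location'][:2]).round(),r['p']) for r in imaging.pinpoint(f,'rack')])"
```

```text
wrist_force: [-1.8, 0.9, 1.3]
wrist_force: [-0.8, -0.0, 0.8]
clock: 8.45
eef_pos: [540.7, -185.4, 4.6]
tool_rot: [0.0, 0.999, 0.037, 0.0]
wrist_force: [-0.1, 1.1, -0.5]
grip_width: 0.819
clock 8.45 at [-150.5 -255.5] 4.6 shift [ 3.5 -0.5  2.6] spin 0.0 F [-0.1  1.1 -0.5]
[]
```

View pics/t2.png

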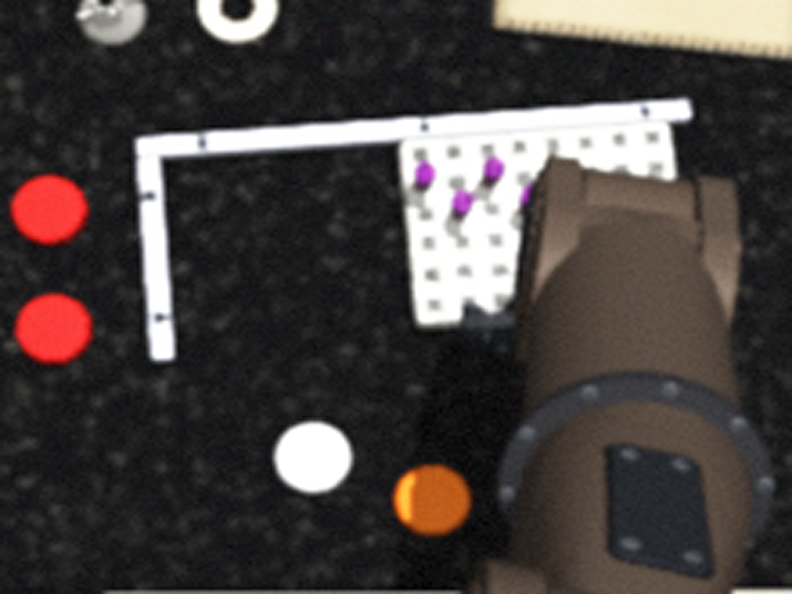

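The rack's far side now runs parallel along the fence, with its left end at (410,230) in the crop; white and orange caps are undisturbed. Next I go round to the right end.

```bash
python3 -m jog '[[[-8,0,0],0],[[-16,0,0],0],[[-16,0,-45],0],[[-16,0,-90],0],[[-16,0,-140],0]]'|tail -1; python3 -c "
from h import *
shift(-70,-385,145,np.pi/2); print(manip.read_state()['joint_positions'])"
```

```text
grip_width: 0.823
clock 9.05 at [-168.4 -255.3] 145.4 shift [ 98.4 129.7   0.4] spin -1.571 F [ 0.5 -0.7 -0.2]
[ 0.3126039   0.41549289 -0.08922044  1.84185131  0.0463836   0.88856848
 -1.29584851]
```

```bash
python3 -m jog '[[[25,50,0],-0.15],[[50,90,0],-0.3],[[75,130,0],-0.45],[[98,130,0],-0.6],[[98,130,0],-0.75]]'|tail -1; python3 -c "
from h import *
shift(-70,-385,145,np.pi/2)"
```

```text
grip_width: 0.82
clock 9.55 at [ -67.2 -386.5] 143.7 shift [-1.  -3.  -1.3] spin -0.816 F [-0.3  1.1 -0. ]
```

```bash
python3 -m jog '[[[0,-3,0],-0.816],[[0,-3,0],-0.816],[[0,-3,0],-0.816],[[0,-3,0],-0.816],[[0,-3,0],-0.816]]'|tail -1; python3 -c "
from h import *
shift(-70,-385,60,np.pi/2)";
```

```text
grip_width: 0.82
clock 10.05 at [ -71.7 -383.4] 144.3 shift [-1.5  1.8 84.3] spin -0.064 F [0.5 0.2 0. ]
```

```bash
python3 -m jog '[[[-2,2,40],-0.064],[[-2,2,85],-0.064],[[-2,2,85],-0.064],[[-2,2,85],-0.064],[[-2,2,85],-0.064]]'|tail -1; python3 -c "
from h import *
shift(-70,-385,3,np.pi/2)
f=imaging.grab_frame('top');cv2.imwrite('pics/t3.png',cv2.resize(f['img'][170:350,240:460],None,fx=3.6,fy=3.3,interpolation=cv2.INTER_CUBIC)[:,:,::-1])
print([(tostop(r['location'][:2]).round(),r['p']) for r in imaging.pinpoint(f,'rack')])
m=(f['img'].min(2)>130).astype('uint8');print(proj(f,[[*(O+R@[-136,-170]),34],[*(O+R@[-136,-350]),34]]))"
```

```text
grip_width: 0.82
clock 10.55 at [ -67.5 -385.8] 62.2 shift [ 0.8 -2.5 59.2] spin -0.007 F [-0.1 -0.9  0.6]
[(array([ -74., -254.]), 0.93)]
[[338.26609086 265.57776829]
 [413.82804412 259.63672234]]
```

View pics/t3.png

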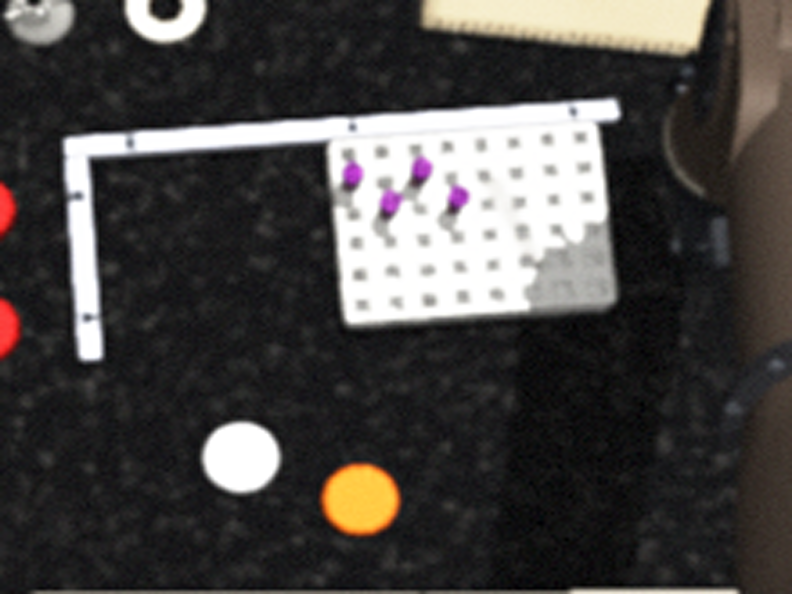

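The rack, at (475,220), lies along the fence with its right end at (610,215). The gripper is clear beyond it at (720,240). Descend and push left.

```bash
python3 -m jog '[[[0,-3,40],-0.007],[[0,-3,60],-0.007],[[0,-3,60],-0.007],[[10,-3,60],-0.007],[[20,-3,60],-0.007]]'|tail -1; python3 -c "
from h import *
shift(-70,-210,3,np.pi/2)"
python3 -m jog '[[[10,0,0],0],[[22,0,0],0],[[34,0,0],0],[[46,0,0],0],[[58,0,0],0]]'|grep force; python3 -c "
from h import *
shift(-70,-210,3,np.pi/2)"
```

```text
grip_width: 0.816
clock 11.15 at [ -70.1 -365. ] 1.9 shift [ 1.55e+02  1.00e-01 -1.10e+00] spin 0.0 F [ 0.3  0.7 -0.8]
wrist_force: [0.0, -1.4, 2.1]
clock 11.65 at [ -71.6 -306.4] -0.2 shift [96.4  1.7 -3.2] spin 0.001 F [ 0.  -1.4  2.1]
```

```bash
python3 -m jog '[[[12,1,-3],0],[[24,2,-3],0],[[36,2,-3],0],[[48,2,-3],0],[[60,2,-3],0]]'|grep force; python3 -m jog '[[[10,0,0],0],[[18,0,0],0],[[26,0,0],0],[[32,0,0],0],[[36,0,0],0]]'|grep force;python3 -c "
from h import *
shift(-70,-192,3,np.pi/2)
f=imaging.grab_frame('top');cv2.imwrite('pics/t4.png',cv2.resize(f['img'][190:320,240:440],None,fx=4,fy=4,interpolation=cv2.INTER_CUBIC)[:,:,::-1])
print([(tostop(r['location'][:2]).round(),r['p']) for r in imaging.pinpoint(f,'rack')])"
```

```text
wrist_force: [0.1, -0.7, 0.7]
wrist_force: [0.4, -1.2, 1.7]
clock 12.65 at [ -69.8 -210.9] 2.6 shift [18.9 -0.2 -0.4] spin 0.001 F [ 0.4 -1.2  1.7]
[(array([ -72., -111.]), 0.89)]
```

View pics/t4.png

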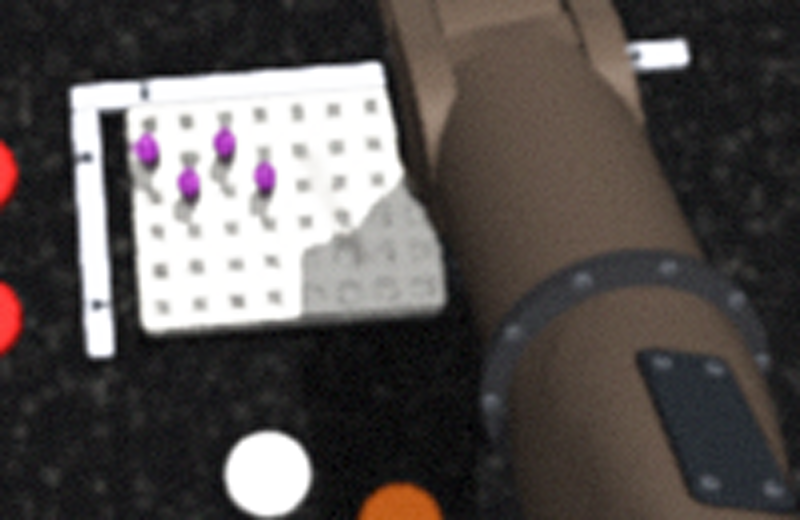

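The rack is parallel to the fence, with a gap to the left fence of about 20 mm (image columns 103–130). I'll push until the force rises.

```bash
python3 -m jog '[[[5,0,0],0],[[9,0,0],0],[[12,0,0],0],[[14,0,0],0],[[16,0,0],0]]'|grep force; for i in 1; do python3 -m jog '[[[1,0,0],0],[[2,0,0],0],[[3,0,0],0],[[3,0,0],0],[[3,0,0],0]]'|grep force; done;python3 -c "
from h import *
shift(-70,-192,3,np.pi/2)
f=imaging.grab_frame('top')
print([(tostop(r['location'][:2]).round(),r['p']) for r in imaging.pinpoint(f,'rack')])
"
```

```text
wrist_force: [-0.4, -0.7, -0.1]
wrist_force: [-0.1, 0.5, 0.1]
clock 13.75 at [ -69.7 -192.3] 2.6 shift [ 0.3 -0.3 -0.4] spin 0.001 F [-0.1  0.5  0.1]
[(array([-69., -92.]), 0.96), (array([107., -58.]), 0.37)]
```

Still no contact force. I'll push on in small steps.

```bash
python3 -m jog '[[[1,0,0],0],[[2,0,0],0],[[2,0,0],0],[[2,0,0],0],[[2,0,0],0]]'|grep force;  python3 -m jog '[[[1,0,0],0],[[1,0,0],0],[[1,0,0],0],[[1,0,0],0],[[1,0,0],0]]'|grep force; python3 -m jog '[[[1,0,0],0],[[1,0,0],0],[[1,0,0],0],[[1,0,0],0],[[1,0,0],0]]'|grep force; python3 -c "
from h import *
shift(-70,-192,3,np.pi/2)
"
```

```text
wrist_force: [-0.4, -4.5, 1.0]
wrist_force: [-0.6, -7.3, 0.8]
wrist_force: [-0.3, -9.8, 1.1]
clock 15.35 at [ -70.1 -191.1] 2.7 shift [-0.9  0.1 -0.3] spin -0.001 F [-0.3 -9.8  1.1]
```

The force climbs to 9.8 N, so the rack is on the left fence. Back off and press once more from the near side.

```bash
python3 -m jog '[[[-4,0,0],0],[[-15,0,0],0],[[-25,0,-45],0],[[-25,0,-95],0],[[-25,0,-140],0]]'|tail -1; python3 -c "
from h import *
shift(-169,-92,140,0)"
```

```text
grip_width: 0.818
clock 15.85 at [ -69.7 -213.5] 144.4 shift [121.6 -99.2   4.4] spin 1.572 F [1.2 0.3 0.4]
```

```bash
python3 -m jog '[[[30,-30,0],0.15],[[60,-60,0],0.3],[[90,-80,0],0.45],[[121,-99,0],0.6],[[121,-99,0],0.75]]'|tail -1; python3 -c "
from h import *
shift(-169,-92,140,0)"
```

```text
grip_width: 0.821
clock 16.35 at [-171.2  -87.5] 142.9 shift [-1.8  4.7  2.9] spin 0.822 F [ 0.7 -0.2  0.3]
```

```bash
python3 -m jog '[[[-2,5,0],0.822],[[-2,5,0],0.822],[[-2,5,0],0.822],[[-2,5,0],0.822],[[-2,5,0],0.822]]'|tail -1;  python3 -m jog '[[[0,0,30],0.06],[[0,0,60],0.072],[[0,0,80],0.072],[[0,0,80],0.072],[[0,0,80],0.072]]'|tail -1;python3 -c "
from h import *
shift(-169,-92,3,0)"
```

```text
grip_width: 0.817
grip_width: 0.818
clock 17.35 at [-166.4  -97.1] 62.9 shift [-2.6 -5.1 59.9] spin -0.0 F [ 0.3 -0.2 -0. ]
```

```bash
python3 -m jog '[[[-3,-4,25],0],[[-3,-4,50],0],[[-3,-4,60],0],[[-3,-4,60],0],[[3,-4,60],0]]'|grep force;  python3 -m jog '[[[3,0,0],0],[[6,0,0],0],[[9,0,0],0],[[11,0,0],0],[[12,0,0],0]]'|grep force;python3 -c "
from h import *
shift(-147,-92,3,0)
f=imaging.grab_frame('top')
print([(tostop(r['location'][:2]).round(),r['p']) for n in('rack','cap') for r in imaging.pinpoint(f,n)])
"
```

```text
wrist_force: [-0.6, -0.2, 0.7]
wrist_force: [-0.5, 0.1, -0.1]
clock 18.35 at [-151.2  -93.4] 2.7 shift [ 4.2 -1.4 -0.3] spin -0.001 F [-0.5  0.1 -0.1]
[(array([-114.,   75.]), 0.88), (array([-33.,  77.]), 0.68)]
```

```bash
python3 -m jog '[[[1,0,0],0],[[2,0,0],0],[[3,0,0],0],[[3,0,0],0],[[3,0,0],0]]'|grep force;  python3 -m jog '[[[1,0,0],0],[[2,0,0],0],[[2,0,0],0],[[2,0,0],0],[[2,0,0],0]]'|grep force;python3 -c "
from h import *
shift(-147,-92,3,0)
"
```

```text
wrist_force: [-0.5, -1.2, -0.0]
wrist_force: [-4.1, -0.5, 1.5]
clock 19.5 at [-147.   -93.3] 2.5 shift [ 0.  -1.3 -0.5] spin -0.001 F [-4.1 -0.5  1.5]
```

```bash
python3 -m jog '[[[1,0,0],0],[[2,0,0],0],[[2,0,0],0],[[2,0,0],0],[[2,0,0],0]]'|grep force;  python3 -c "
from h import *
shift(-147,-92,3,0)
"; python3 -m jog '[[[-4,0,0],0],[[-10,0,0],0],[[-17,0,0],0],[[-17,0,-45],0],[[-17,0,-95],0]]'|grep force; python3 -m jog '[[[0,40,-50],0],[[0,90,-100],0],[[0,140,-100],0],[[0,190,-100],0],[[0,240,-100],0]]'|grep force; python3 -m jog '[[[0,50,0],0],[[0,100,0],0],[[0,100,0],0],[[0,100,0],0],[[0,100,0],0]]'; python3 - <<'E'
from h import *
f=imaging.grab_frame('top')
print([(tostop(r['location'][:2]).round(),round(r['p'],2)) for n in('rack','cap') for r in imaging.pinpoint(f,n)])
im=f['img'].copy()
cv2.imwrite('pics/t5.png',cv2.resize(im[190:320,240:440],None,fx=4,fy=4,interpolation=cv2.INTER_CUBIC)[:,:,::-1])
E
```

```text
wrist_force: [-10.1, -0.2, 6.9]
clock 20.0 at [-147.   -93.4] 2.3 shift [ 0.  -1.4 -0.7] spin -0.001 F [-10.1  -0.2   6.9]
wrist_force: [1.8, 0.1, 0.1]
wrist_force: [1.0, -0.1, -0.8]
clock: 21.5
eef_pos: [540.8, -335.1, 196.3]
tool_rot: [-0.0, 0.999, 0.037, 0.0]
wrist_force: [0.1, 0.9, -0.5]
grip_width: 0.819
[(array([-254.,  189.]), 0.66), (array([-70., -89.]), 0.64), (array([-268., -161.]), 0.84), (array([-229.,  -86.]), 0.77), (array([-118.,   78.]), 0.75), (array([-32.,  76.]), 0.55)]
```

View pics/t5.png

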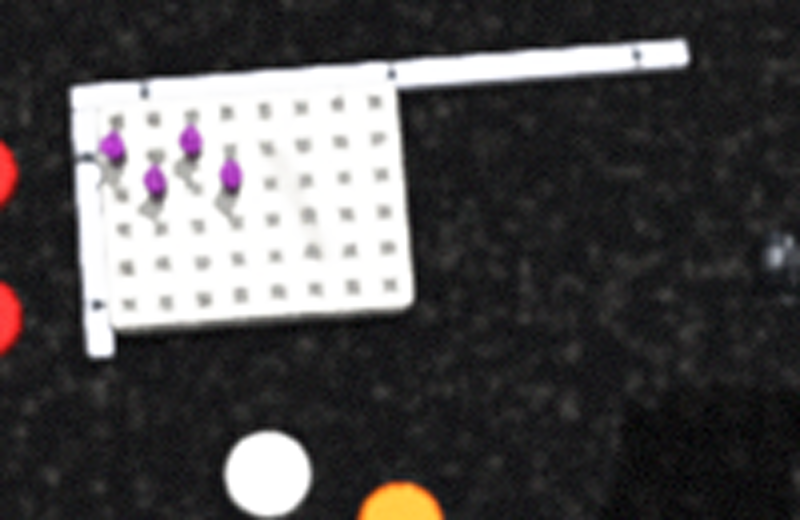

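The rack looks seated against both fences, and the cap is clear at (268,473). One numeric check on the rack's free edges before handing in.

```bash
python3 - <<'E'
from h import *
f=imaging.grab_frame('top'); g=f['img'].min(2).astype('float32')
def edge(mk,ts):
    out=[]
    s=np.arange(-16,16,.25)
    for t in ts:
        p=np.array([mk(t,k) for k in s]); P=np.c_[p@R.T+O,np.full(len(p),34.)]
        uv=proj(f,P).astype('float32'); v=cv2.remap(g,uv[None,:,0],uv[None,:,1],cv2.INTER_LINEAR)[0]
        out.append(s[np.argmax(-np.gradient(cv2.GaussianBlur(v[None],(1,9),0)[0]))])
    return np.array(out)
ts=np.arange(-170,-20,10); a=edge(lambda t,k:(-136-k,t),ts); print('near edge beyond -136:',np.median(a),'slope',np.polyfit(ts,a,1)[0].round(4),a)
ts=np.arange(-125,-20,8); b=edge(lambda t,k:(t,-181-k),ts); print('right edge beyond -181:',np.median(b),'slope',np.polyfit(ts,b,1)[0].round(4),b)
E
```

```text
near edge beyond -136: 1.5 slope -0.0022 [2.75 0.5  2.25 2.5  0.5  0.25 2.   2.   1.   1.75 1.5  1.5  2.75 1.5
 0.5 ]
right edge beyond -181: 0.75 slope -0.0012 [ 0.5   0.75  1.5  -0.5   1.25  1.25  1.5   1.    0.    0.5  -0.25  0.75
  1.25  0.75]
```

Both edges are within 1.5 mm of the seated position and parallel, so I'm handing in.

```bash
python3 -c "
from station import manip
print(manip.close_job())"
```

```text
the job is handed in; nothing more can be done
None
```

The cap is out of the corner, the rack is seated against both fences, and the job is handed in. `close_job` gives no verdict, so this rests on my own checks. The last clock reading was 21.5 s, well under the 72 s limit.

- **Cap:** I nudged it straight towards the robot with the fingers slightly apart. It lies flat in the pictures at about stop (-229, -86) mm, past the required -163 mm.
- **Rack:** I pushed it onto the far fence, slid it along to the left fence, then pressed it from the near side again. Contact force rose to about 10 N at each fence.
- **Seating check:** In the last picture the rack's near edge is 1.5 mm and its right edge 0.75 mm from nominal. Both edges are parallel to the fences within about 0.002 rad.
- **Detector disagreement:** The network put the rack at (-70, -89) mm against the nominal (-68, -90.5) mm, within its 4 mm accuracy. It also reported a false second "rack" at (-254, 189) mm, which I ignored.
- **Bystanders:** I saw no contact or movement, but I did not re-measure each one at the end. The red and orange look-alikes stayed put, and the gripper ended clear of everything at about 196 mm height.

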